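Start the parts-bench dust extractor

ROBOT

A 7-joint arm with a two-finger parallel gripper is mounted at the origin on the work surface. World frame = base frame: x ahead of the robot, y to its left, z up, the work surface at z = 0. Lengths are in m, angles in rad, forces in N, time in s.
With the tool pointing down it reaches from about 0.35 to 0.9 m from the base axis. Payload 7.2 kg.
Tool frame: the origin (TCP) lies midway between the tips of the shut fingers; the grasp point (between the pads) lies 19 mm behind it; z points along the fingers, y is the line along which they close (so a half turn about z gives the same grasp; the last joint's range is limited). The gripper opens to 88 mm and grips with 3 to 60 N. Pads are 20 mm wide; open, the fingers measure 115 mm over their backs; the gripper's body (75 mm by 178 mm) begins 61 mm behind the grasp point.
Start: joints at [-1.218, 0.411, -0.013, 1.596, 0.006, 1.134, -0.082], TCP at [0.255, 0.57, 0.223] pointing down, gripper open.
Joint ranges: [-2.95, 2.95], [-0.29, 1.99], [-1.47, 1.44], [0.14, 2.54], [-1.03, 4.17], [0.13, 1.85], [-2.86, 2.86]. Speed limits (rad/s): [2.39, 2.39, 3.01, 3.01, 3.14, 3.14, 3.14].

INTERFACE

Orientations are given as a rotation vector (axis times angle).
In Python, from cell import manip, optics gives the robot as it stands.
- The arm moves only by the tool play_rows, never from a script. Its arguments are lists of equal length, an entry for each row: "gripper": the finger opening in m, from 0 to 0.0878; "delta_pos": the shift along the tool's x, y, z in m, a list of three; "turn": the turn about the tool's z in rad. In form: {"gripper": [gripper, ...], "delta_pos": [[dx, dy, dz], ...], "turn": [turn, ...]}. A call has 1 to 5 rows; each row shifts and turns the commanded pose from where the row before left it, along the tool's axes as they then stand; what a row does not reach is not made up. A row lasts 1/10 s, in which the tool goes at most 50 mm and 8.59 degrees, less where a joint would pass 70% of its speed; a pose out of reach is approached as far as the arm can. A call with a gripper value outside its range is refused whole. The fingers move at their own pace and stop on an object; "force" is the grip in N (left out, the last holds). Time passes only in rows, so rows that do not move let the fingers close. It gives the time, the measured TCP pose, the force, the opening and the grip force at its end, in the units of the state.
- manip.read_state(): the state, without advancing time (a new reading comes with each control period).
- optics.read_camera(name): name is "side" or "top"; returns a dict with "img" (420x560x3 uint8, red, green, blue), "fx", "fy", "cx", "cy" (pixels), "dist_coeffs" ([k1, k2, p1, p2, k3] as OpenCV has them; the pictures are not rectified), "R" (3x3) and "t" (3): a world point X has camera coordinates R X + t. Camera axes: x right, y down, z forward; pixel columns grow to the right and rows downward; lengths in m; the calibration is good to about 2 mm. A picture is of the moment at which its call begins. There is no depth.
- manip.finish_job(): hands the job in; it is judged then, once.
The state is a dict: "clock": time; "joint_positions": joint angles; "qvel": joint speeds; "effort": joint torques, N m; "tcp_pos": TCP position; "tcp_rot": TCP orientation; "force": force on the tool from outside, world axes, zero at the start; "ft_torque": the same for the moment, N m; "grip_width": opening from 0.0 (shut) to 1.0 (fully open); "gripper_force": force on a finger pad.
Only numpy, scipy, OpenCV 4.12 (cv2) and the standard library are available. Lean on these libraries where they do the work, as an engineer would, in place of code of your own. Each camera call takes 0.05 s, during which the arm holds its last target. There are 200 camera calls.

TASK

Start the bench's dust extractor: first slide the flush shutter of the low inlet box fully open, away from the robot. Then lift the hinged guard of the switch box until it stands up, throw the toggle beneath it over to the back, and lower the guard, without slamming it, until it is fully shut. Leave everything else on the bench where it stands.

Things in the scene. Friction and masses are not known exactly. Their poses are not given: they have to be found in the camera images.
- switch_box: Grey switch box fixed to the bench, 150 (x) x 130 (y) x 114 mm high; origin: centre of underside, x to its back (away from the robot), z up. Between two 14 mm cheeks (102 mm apart, 114 mm high) a deck 40 mm up carries the toggle; in front only a sill 68 mm high, behind a wall 110 mm high. The guard lies over the cheeks. It and the inlet box may change places.
- guard_hinge (a point): Middle of the guard's hinge line, along the switch box's y at x = +55, z = 115 mm of it. The guard is a grey plastic flap, 130 mm wide, 5 mm thick (underside level with the hinge line), reaching 130 mm forward from the hinge to the front of the box, where it bends 45 degrees, forward and up, into a full-width lip 35 mm long.
- lip_edge (a point): Middle of the free edge of the guard's lip; moves with the guard. With the guard shut it is 155 mm in front of and 25 mm above the hinge line. To raise the guard move the lip from the front back and up: a finger that does not rise with the lip jams on it by friction. Push it from behind, then press on the flap's top, to lower it.
- guard (a joint): Guard angle, rad: 0 shut flat, 1.57 upright, stop at 1.75. Mass about 120 g; a stiff friction hinge (about 0.15 N m) holds it wherever it is left. It may start slightly ajar.
- toggle (a joint): Toggle angle, rad: 0 off, leaning 0.45 rad to the front of the box; 0.45 upright; 0.9 on, leaning 0.45 rad to the back. Friction (about 0.07 N m) holds it wherever it is left.
- toggle_tip (a point): Top end of the steel bat-shaped toggle lever, 57 mm long, 12 mm thick at the foot and 18 mm near the top. It turns about the switch box's y axis; pivot at x = -5 mm, z = 43 mm of the switch box, mid-width; the tip is about 94 mm up in both end positions.
- inlet_box: Low grey inlet box fixed to the bench, 200 (x) x 120 (y) x 60 mm high, with a 48 mm pipe stub on its back; origin: centre of underside, x to its back (away from the robot), z up. Its top is a rim 18 mm wide round a window 164 x 84 mm, sunk 9 mm; the shutter fills the window's front half and bares the grille below as it slides back.
- shutter_top (a point): Centre of the upper face of the shutter, a plain aluminium plate 90 (x) x 83 (y) x 6 mm whose face is flush with the rim, 60 mm above the bench; it has no handle and moves by friction under a fingertip that presses down on it. Moves with the shutter.
- shutter (a joint): Shutter travel, m: 0 closed (front), 0.071 fully open (stop); slides along the inlet box's +x with about 1.5 N of drag.
- spray_can: Spray can, 56 mm wide, 180 mm tall, standing between the two boxes; origin under its centre. Bystander: leave it.
- plug_carton: Brown carton 90 x 50 x 60 mm high, in front of the gap between the boxes; origin under its centre. Bystander: leave it.
- oil_bottle: Black flat-sided oil bottle, 60 x 100 mm, 212 mm tall, far left; origin under its centre. Bystander: leave it.
- filter_carton: White carton 110 x 160 x 100 mm high, on the right; origin under its centre. Bystander: leave it.
- sprocket: Flat dark steel ring, 130 mm wide, 8 mm thick, near left; origin under its centre. Bystander: leave it.
- spanner: Steel spanner, 180 mm long, near right; origin under its middle. Bystander: leave it.
- parts_bin: Open blue plastic bin 170 x 120 x 80 mm high, on the left; origin under its centre. Bystander: leave it.

How it is judged:
On the way, in this order (a step that is already met when the one before it is completed fails the run):
1. the shutter is slid fully open while the toggle is still off and the guard down (value of joint shutter above 0.062 m and value of joint guard below 0.5 rad and value of joint toggle below 0.3 rad), for 0.2 s.
2. the guard stands raised, toggle still off (value of joint guard above 1.3 rad and value of joint toggle below 0.3 rad), for 0.2 s.
3. the toggle is thrown to the back with the guard raised (value of joint toggle above 0.75 rad and value of joint guard above 1 rad), for 0.2 s.
4. the guard is lowered shut (value of joint guard below 0.06 rad), for 0.2 s.
At the end, for the whole second after the job is handed in: The shutter is open to within 9 mm of its stop, the toggle is within 0.15 rad of its on stop, and the guard is at rest and shut to within 0.06 rad (value of joint shutter above 0.062 m and value of joint toggle above 0.75 rad and value of joint guard below 0.06 rad and velocity of joint guard below 0.05 rad/s); the robot touches nothing.
It fails at once if the guard is slammed (falls faster than 3 rad/s) (velocity of joint guard below -3 rad/s).
It fails at once if another thing on the bench is moved by more than 25 mm (distance of any of spray_can, plug_carton, oil_bottle, filter_carton, sprocket, spanner, parts_bin from where it was at the start of the episode above 0.025 m).
It also fails if it takes over 67 s, if anything falls off the work surface, if the arm or the gripper's body presses on something with over 40 N, if the wrist force passes 120 N, or if a joint passes its speed limit or range.

## Working session

There is one attempt and no reset: what is moved stays moved. The work goes in short steps, Python scripts to look and compute and a tool call to move; the robot and the scene stay as the last step left them, time stands still between calls to the robot, and variables do not carry over. Pictures are saved under pics/ and viewed, at most 13 in all, crops included, and the job is handed in when it is done.

Besides the shell and the picture viewer there is one more tool, called after "Call:" by a JSON object that holds its "api" and its "payload". play_rows: Moves the arm, as the interface text tells. Its arguments: {"type":"object","properties":{"gripper":{"type":"array"},"delta_pos":{"type":"array"},"turn":{"type":"array"},"force":{"type":"number"}},"required":["gripper","delta_pos","turn"]}

```bash
mkdir -p pics
python3 - <<'E'
from cell import manip, optics
import cv2,json
for n in("top","side"):
    c=optics.read_camera(n); cv2.imwrite(f"pics/{n}0.png",c["img"][:,:,::-1])
    print(n,{k:(v.tolist() if hasattr(v,'tolist') else v) for k,v in c.items() if k!="img"})
print(manip.read_state())
E
```

```text
top {'fx': 440.2176452781261, 'fy': 440.2176452781261, 'cx': 279.81325194048213, 'cy': 208.9924353094495, 'dist_coeffs': [-0.0018542343098781888, 0.0, 0.0, 0.0, 0.0], 'R': [[0.008426446921355694, -0.9999568266828178, 0.0039166009129184805], [-0.9975722015634333, -0.008676989679292845, -0.06909712380403579], [0.06912812495769273, -0.0033248489491923975, -0.9976022492553327]], 't': [-0.0023219809394838344, 0.4831336961700116, 1.4852631862504286]}
side {'fx': 484.0343643441579, 'fy': 484.0343643441579, 'cx': 285.7354125621404, 'cy': 207.91001683074128, 'dist_coeffs': [-0.0981450349927663, 0.0, 0.0, 0.0, 0.0], 'R': [[0.9996630192957799, -0.010050633050291457, 0.023933922113457642], [0.011951793497049815, -0.6402610165075395, -0.768064440898637], [0.023043491155824124, 0.7680916712971313, -0.6399251378085805]], 't': [-0.4673239652544029, 0.07910541904543136, 1.5319222300203819]}
{'clock': 0.1, 'joint_positions': array([-1.21820452,  0.4118285 , -0.01271515,  1.59690325,  0.0055841 ,
        1.13427749, -0.08220547]), 'qvel': array([-1.67515009e-03, -2.14573741e-03,  9.70675980e-05, -3.13748936e-03,
        2.58268122e-04, -1.34553664e-03, -7.85871299e-04]), 'effort': array([ 2.69030912e-03, -5.89100718e+01,  6.43596500e-01, -2.91706198e+01,
       -5.37599798e-02,  1.45925485e-02,  7.86184933e-05]), 'tcp_pos': array([0.25515657, 0.5700829 , 0.22191116]), 'tcp_rot': array([-6.56046344e-01, -3.07211527e+00,  2.14463053e-03]), 'force': array([0.60486175, 0.25960537, 0.31928796]), 'ft_torque': array([ 0.02992141, -0.00802118, -0.01031941]), 'gripper_force': 0.0, 'grip_width': 0.9978594968355223}
```

View pics/top0.png

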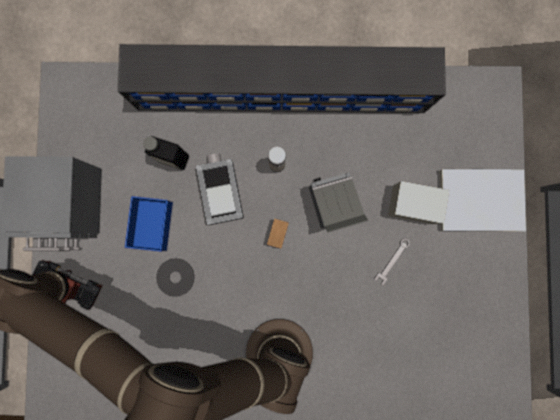

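View pics/side0.png

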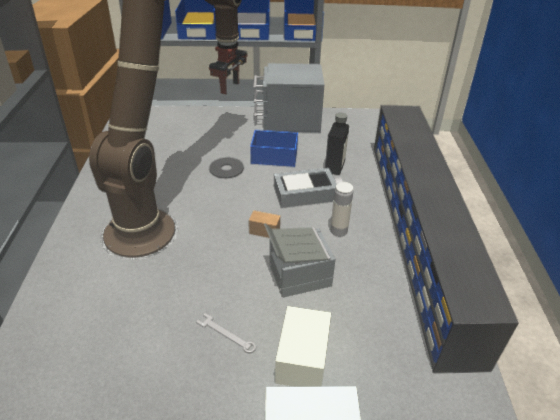

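The top view shows the inlet box around (219,192), with its shutter at (220,202), and the switch box around (337,203), with its lip on the lower edge. The can is at (277,157) and the plug carton at (277,233). The side view agrees. I'll zoom in for corner measurements.

Run:
```python
import cv2,numpy as np
a=cv2.imread("pics/top0.png"); b=cv2.imread("pics/side0.png")
A=cv2.resize(a[140:250,185:385],None,fx=4,fy=4,interpolation=cv2.INTER_CUBIC)
B=cv2.resize(b[160:300,240:365],None,fx=4,fy=4,interpolation=cv2.INTER_CUBIC)
cv2.imwrite("pics/topz.png",cv2.convertScaleAbs(A,alpha=1.5));cv2.imwrite("pics/sidez.png",cv2.convertScaleAbs(B,alpha=1.5))
```

```text
(no output)
```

View pics/topz.png

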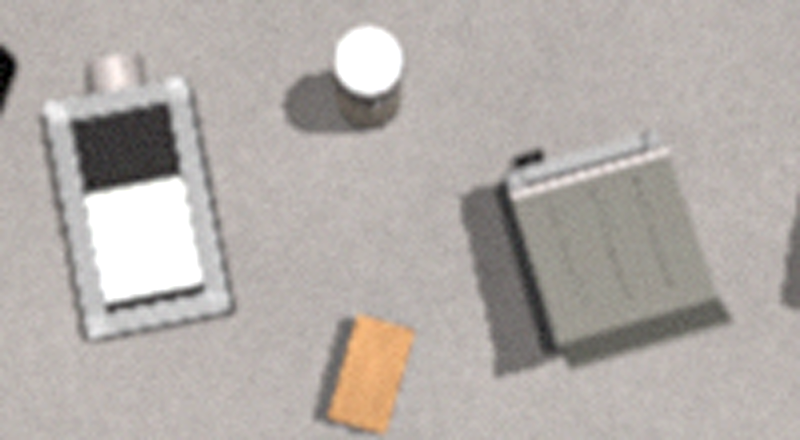

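View pics/sidez.png

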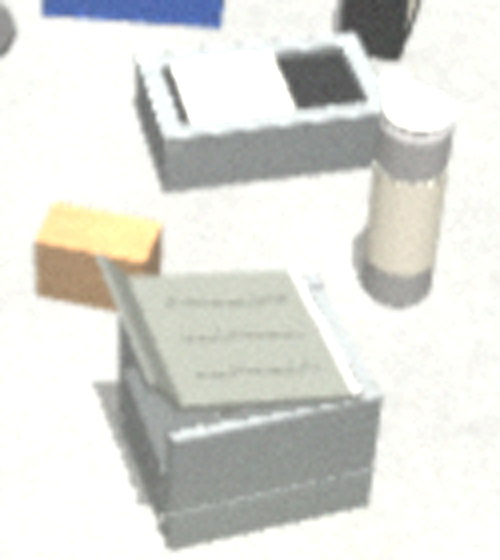

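The top crop shows the inlet rim corners at (45,105), (183,80), (232,310) and (90,338), and the guard's flap, bend and lip. The side crop shows the guard slightly ajar, with the lip at (100,258) and (155,390). Next I'll fit both boxes.

```bash
cat > h.py <<'E'
import numpy as np, cv2
from scipy.optimize import least_squares
from cell import manip, optics
def proj(c,P):
    r,_=cv2.Rodrigues(np.array(c["R"],float)); K=np.array([[c["fx"],0,c["cx"]],[0,c["fy"],c["cy"]],[0,0,1]])
    return cv2.projectPoints(np.asarray(P,float).reshape(-1,1,3),r,np.array(c["t"],float),K,np.array(c["dist_coeffs"]))[0][:,0]
def place(p,L):
    c,s=np.cos(p[2]),np.sin(p[2]); L=np.asarray(L,float)
    return np.c_[p[0]+c*L[:,0]-s*L[:,1],p[1]+s*L[:,0]+c*L[:,1],L[:,2]]
def flap(g,d,h,y): # d forward of hinge, h above hinge line
    return [.055-d*np.cos(g)+h*np.sin(-g)*-1, y, .115+d*np.sin(g)+h*np.cos(g)]
def tz(a): return np.array(a)/4+[185,140]-.375
def sz(a): return np.array(a)/4+[240,160]-.375
E
python3 - <<'E'
from h import *
T=optics.read_camera("top");S=optics.read_camera("side")
ic=[[.1,.06,.06],[.1,-.06,.06],[-.1,-.06,.06],[-.1,.06,.06]]
it=tz([(45,105),(183,80),(232,310),(90,338)])
isd=sz([(355,35),(380,118),(163,140),(138,55)])
f=lambda p:np.r_[(proj(T,place(p,ic))-it).ravel(),(proj(S,place(p,ic))-isd).ravel()]
r=least_squares(f,[.6,.15,.1],loss='soft_l1');print("inlet",r.x,f(r.x).round(1))
st=tz([(90,192),(186,178),(203,287),(105,303)])
def fs(q):
    return (proj(T,place(r.x,[[q[0]+a,q[1]+b,.06] for a,b in((.045,.0415),(.045,-.0415),(-.045,-.0415),(-.045,.0415))]))-st).ravel()
q=least_squares(fs,[-.037,0]);print("shutter",q.x,fs(q.x).round(1),place(r.x,[[*q.x,.06]]))
def sw(p):
    g=p[3];w=.065;k=.035*np.sqrt(.5)
    bu=lambda y:flap(g,.13,.005,y); le=lambda y:flap(g,.13+k,k+.002,y); hi=lambda y:flap(g,0,.005,y)
    top=[hi(w),hi(-w),bu(-w),bu(w),le(w),le(-w)]
    tm=tz([(513,195),(668,152),(718,298),(565,347),(575,367),(732,320)])
    sd=[hi(w),hi(-w),bu(-w),le(w),[-.075,-w,0],[.075,-w,0],[.075,-w,.112],[-.075,-w,.114]]
    sm=sz([(292,270),(358,392),(180,402),(100,258),(170,547),(368,505),(378,397),(172,436)])
    return np.r_[(proj(T,place(p,top))-tm).ravel(),(proj(S,place(p,sd))-sm).ravel()]
s=least_squares(sw,[.55,-.15,.25,.1],loss='soft_l1');print("switch",s.x,sw(s.x).round(1))
p=s.x
print("lip",place(p,[flap(p[3],.155,.025,y) for y in(.065,0,-.065)]),"hinge",place(p,[[.055,0,.115]]))
from scipy.spatial.transform import Rotation as R
print(R.from_rotvec(manip.read_state()["tcp_rot"]).as_matrix().round(3))
# bystanders
def bp(c,uv,z):
    return least_squares(lambda x:(proj(c,[[x[0],x[1],z]])-uv).ravel(),[.6,0]).x
print("can",bp(T,tz((368,60)),.18),"carton",bp(T,tz((371,372)),.06))
E
```

```text
inlet [0.5357695  0.20476758 0.20167289] [-0.2  0.   0.7 -0.6 -0.4  0.7 -0.6  0.6  0.2  0.   3.7 -0.6  0.1  0.5
 -0.6  0.8]
shutter [-0.02714686 -0.00251639] [-0.8  1.1 -0.2 -0.1  0.6 -0.9  0.4 -0.1] [[0.50967688 0.19686444 0.06      ]]
switch [ 0.50671248 -0.17711574  0.30269402  0.24010929] [-1.4  0.6 -1.3 -0.4  0.1  0.3 -1.6  0.2 -1.3  0.9  0.2  0.2 -0.   0.4
  0.3  1.1  0.3  0.3 -0.7 -2.3 -0.1  2.1  0.4  0.7  1.5  0.4  0.2  1.9]
lip [[ 0.40180217 -0.14178239  0.17614316]
 [ 0.42117821 -0.20382728  0.17614316]
 [ 0.44055424 -0.26587218  0.17614316]] hinge [[ 0.55921201 -0.16072063  0.115     ]]
[[-0.913  0.408 -0.   ]
 [ 0.408  0.913 -0.001]
 [-0.    -0.001 -1.   ]]
can [0.63883782 0.01354294] carton [0.401871   0.00934847]
```

Call:
{"api": "play_rows", "payload": {"gripper": [0,0,0,0,0], "delta_pos": [[0,0,0],[0,0,0],[0,0,0],[0,0,0],[0,0,0]], "turn": [-0.125,-0.125,-0.125,-0.125,-0.122]}}

```text
clock: 0.7
tcp_pos: [0.2553, 0.5703, 0.2224]
tcp_rot: [0.323, -3.125, 0.001]
force: [0.4, -0.1, 0.6]
grip_width: 0.584
gripper_force: 0.0
```

Call:
{"api": "play_rows", "payload": {"gripper": [0,0,0,0,0], "delta_pos": [[-0.017,-0.042,-0.002],[-0.017,-0.042,0],[-0.017,-0.042,0],[-0.017,-0.042,0],[-0.017,-0.042,0]], "turn": [0,0,0,0,0]}}

```text
clock: 1.2
tcp_pos: [0.3813, 0.38, 0.2247]
tcp_rot: [-0.315, 3.126, 0.0]
force: [0.9, 0.8, 0.2]
grip_width: 0.135
gripper_force: 0.0
```

Call:
{"api": "play_rows", "payload": {"gripper": [0,0,0,0,0], "delta_pos": [[-0.017,-0.042,0],[-0.017,-0.042,0],[-0.017,-0.042,0],[-0.017,-0.042,0],[-0.017,-0.042,0]], "turn": [0,0,0,0,0]}}

```text
clock: 1.7
tcp_pos: [0.5065, 0.1912, 0.2247]
tcp_rot: [-0.316, 3.126, 0.0]
force: [1.4, 0.2, 1.4]
grip_width: 0.005
gripper_force: 0.0
```

```bash
cat >> h.py <<'E'
from scipy.spatial.transform import Rotation as R
IN=[.5357695,.20476758,.20167289]; SW=[.50671248,-.17711574,.30269402]
def where(box):
    s=manip.read_state(); M=R.from_rotvec(s["tcp_rot"]).as_matrix(); p=s["tcp_pos"]; c,sn=np.cos(box[2]),np.sin(box[2])
    d=p[:2]-box[:2]
    print("t",s["clock"],"tcp",p.round(4),"in box",(np.array([c*d[0]+sn*d[1],-sn*d[0]+c*d[1]])).round(4),"toolx yaw",round(np.degrees(np.arctan2(M[1,0],M[0,0])),2),"boxyaw",round(np.degrees(box[2]),2),"F",s["force"].round(1),"z",M[:,2].round(3))
    return s,M
def go(box,local):
    s,M=where(box); t=place(box,[local])[0]; print("tool delta",(M.T@(t-s["tcp_pos"])).round(4))
E
python3 -c "
from h import *
go(IN,[-.03,0,.075])"
```

```text
t 1.7 tcp [0.5065 0.1912 0.2247] in box [-0.0314 -0.0074] toolx yaw -168.47 boxyaw 11.56 F [1.4 0.2 1.4] z [ 0.  0. -1.]
tool delta [-0.0013  0.0074  0.1497]
```

Call:
{"api": "play_rows", "payload": {"gripper": [0,0,0,0,0], "delta_pos": [[0,0.007,0.035],[0,0,0.04],[0,0,0.04],[0,0,0.03],[0,0,0.01]], "turn": [0,0,0,0,0]}}

```text
clock: 2.2
tcp_pos: [0.5025, 0.1989, 0.0666]
tcp_rot: [0.315, -3.121, 0.003]
force: [-0.3, -0.8, 0.3]
grip_width: 0.005
gripper_force: 0.0
```

Call:
{"api": "play_rows", "payload": {"gripper": [0,0,0], "delta_pos": [[0,0,0.004],[0,0,0.003],[0,0,0.002]], "turn": [0,0,0]}}

```text
clock: 2.5
tcp_pos: [0.5054, 0.2003, 0.0619]
tcp_rot: [-0.315, 3.123, 0.001]
force: [0.3, 1.2, 0.8]
grip_width: 0.008
gripper_force: 0.0
```

Call:
{"api": "play_rows", "payload": {"gripper": [0,0], "delta_pos": [[0,0,0.002],[0,0,0.001]], "turn": [0,0]}}

```text
clock: 2.7
tcp_pos: [0.5066, 0.2005, 0.0602]
tcp_rot: [-0.315, 3.121, 0.002]
force: [-0.9, -2.0, 19.7]
grip_width: 0.004
gripper_force: 10.0
```

Call:
{"api": "play_rows", "payload": {"gripper": [0,0,0,0,0], "delta_pos": [[-0.008,0,0],[-0.012,0,0],[-0.012,0,0],[-0.012,0,0],[-0.01,0,0]], "turn": [0,0,0,0,0]}}

```text
clock: 3.2
tcp_pos: [0.5595, 0.2116, 0.0603]
tcp_rot: [-0.315, 3.122, 0.003]
force: [-2.4, -0.9, 11.6]
grip_width: 0.007
gripper_force: 5.9
```

```bash
python3 -c "
from h import *
where(IN);c=optics.read_camera('top');cv2.imwrite('pics/t1.png',cv2.resize(c['img'][120:260,170:390,::-1],None,fx=3,fy=3,interpolation=cv2.INTER_CUBIC))"
```

```text
t 3.2 tcp [0.5595 0.2116 0.0603] in box [0.0246 0.0019] toolx yaw -168.47 boxyaw 11.56 F [-2.4 -0.9 11.6] z [ 0.004  0.002 -1.   ]
```

View pics/t1.png

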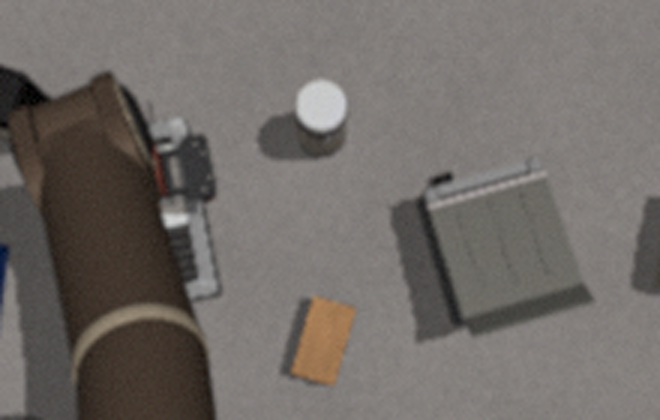

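The grille now shows in front of the shutter at about (180,240), so the shutter is moving with the finger. I'll keep going to the stop.

Call:
{"api": "play_rows", "payload": {"gripper": [0,0,0], "delta_pos": [[-0.006,0,0],[-0.006,0,0],[-0.003,0,0]], "turn": [0,0,0]}}

```text
clock: 3.55
tcp_pos: [0.5678, 0.2133, 0.0601]
tcp_rot: [0.315, -3.117, 0.001]
force: [-28.3, -6.7, 36.4]
grip_width: 0.002
gripper_force: 18.2
```

Call:
{"api": "play_rows", "payload": {"gripper": [0,0,0], "delta_pos": [[-0.003,0,0],[-0.004,0,0],[0,0,0]], "turn": [0,0,0]}}

```text
clock: 3.85
tcp_pos: [0.5749, 0.2145, 0.0602]
tcp_rot: [0.316, -3.119, 0.001]
force: [-21.2, -4.5, 27.3]
grip_width: 0.005
gripper_force: 13.7
```

The drag force jumped to 28 N, so the shutter is on its stop. Next I'll lift off and move to the front of the guard.

Call:
{"api": "play_rows", "payload": {"gripper": [0,0,0,0,0], "delta_pos": [[0,0,-0.015],[0,0,-0.04],[0,0,-0.045],[0,0,-0.045],[0,0,-0.035]], "turn": [0,0,-0.03,-0.036,-0.035]}}

```text
clock: 4.35
tcp_pos: [0.5798, 0.2152, 0.242]
tcp_rot: [-0.474, 3.101, 0.002]
force: [-0.4, 0.4, 0.2]
grip_width: 0.009
gripper_force: 0.0
```

Run:
```python
from h import *
go(SW,[-.13,0,.24])
T=optics.read_camera("top");cv2.imwrite('pics/t2.png',T['img'][:,:,::-1])
```

```text
t 4.35 tcp [0.5798 0.2152 0.242 ] in box [0.1867 0.3527] toolx yaw -162.61 boxyaw 17.34 F [-0.4  0.4  0.2] z [ 0.004  0.002 -1.   ]
tool delta [ 0.317  -0.3524  0.0004]
```

Call:
{"api": "play_rows", "payload": {"gripper": [0,0,0,0,0], "delta_pos": [[0.032,-0.035,0],[0.032,-0.035,0],[0.032,-0.035,0],[0.032,-0.035,0],[0.032,-0.035,0]], "turn": [0,0,0,0,0]}}

```text
clock: 4.9
tcp_pos: [0.4776, -0.0014, 0.2385]
tcp_rot: [-0.472, 3.104, 0.0]
force: [1.2, 0.4, 1.2]
grip_width: 0.003
gripper_force: 0.0
```

Call:
{"api": "play_rows", "payload": {"gripper": [0,0,0,0,0], "delta_pos": [[0.032,-0.035,0],[0.032,-0.035,0],[0.032,-0.035,0],[0.032,-0.035,0],[0.029,-0.037,0]], "turn": [0,0,0,0,0]}}

```text
clock: 5.4
tcp_pos: [0.3801, -0.2171, 0.2386]
tcp_rot: [-0.472, 3.103, -0.001]
force: [1.4, -0.6, 0.4]
grip_width: 0.005
gripper_force: 0.0
```

Run:
```python
from h import *
go(SW,[-.13,0,.135])
T=optics.read_camera("top");S=optics.read_camera("side")
a=cv2.resize(T['img'][150:290,150:370,::-1],None,fx=3,fy=3)[:300*2];b=cv2.resize(S['img'][150:310,210:370,::-1],(420,420))
cv2.imwrite('pics/m3.png',np.hstack([cv2.resize(a[:,:380],(380,420)),b]))
```

```text
t 5.4 tcp [ 0.3801 -0.2171  0.2386] in box [-0.1328 -0.0004] toolx yaw -162.7 boxyaw 17.34 F [ 1.4 -0.6  0.4] z [ 0.003 -0.    -1.   ]
tool delta [-0.0026  0.0005  0.1037]
```

View pics/m3.png

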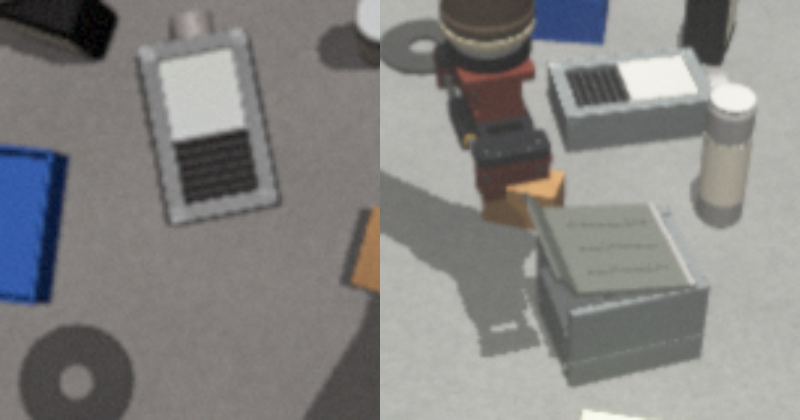

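The shutter is fully at the back, with the grille bared in the front half. The hand is just in front of the lip, so I'll descend and start the guard lift.

Call:
{"api": "play_rows", "payload": {"gripper": [0,0,0,0,0], "delta_pos": [[0,0,0.035],[0,0,0.04],[0,0,0.027],[-0.015,0,0],[-0.013,0,0]], "turn": [0,0,0,0,0]}}

```text
clock: 6.0
tcp_pos: [0.4097, -0.2065, 0.1366]
tcp_rot: [-0.473, 3.105, -0.0]
force: [-2.2, -1.8, 2.0]
grip_width: 0.008
gripper_force: 5.8
```

```bash
python3 -c "
from h import *
where(SW)"
```

```text
t 6.0 tcp [ 0.4097 -0.2065  0.1366] in box [-0.1014  0.0008] toolx yaw -162.68 boxyaw 17.34 F [-2.2 -1.8  2. ] z [ 0.001 -0.    -1.   ]
```

Call:
{"api": "play_rows", "payload": {"gripper": [0,0,0,0,0], "delta_pos": [[-0.004,0,-0.007],[-0.006,0,-0.01],[-0.006,0,-0.008],[-0.009,0,-0.012],[-0.009,0,-0.011]], "turn": [0,0,0,0,0]}}

```text
clock: 6.5
tcp_pos: [0.4383, -0.1979, 0.186]
tcp_rot: [0.47, -3.102, -0.0]
force: [-13.3, -2.4, 9.4]
grip_width: 0.004
gripper_force: 6.8
```

Run:
```python
from h import *
where(SW)
S=optics.read_camera("side")
cv2.imwrite('pics/m4.png',cv2.resize(S['img'][130:300,210:380,::-1],(510,510)))
```

```text
t 6.5 tcp [ 0.4383 -0.1979  0.186 ] in box [-0.0714  0.0006] toolx yaw -162.78 boxyaw 17.34 F [-13.3  -2.4   9.4] z [-0.004 -0.001 -1.   ]
```

View pics/m4.png

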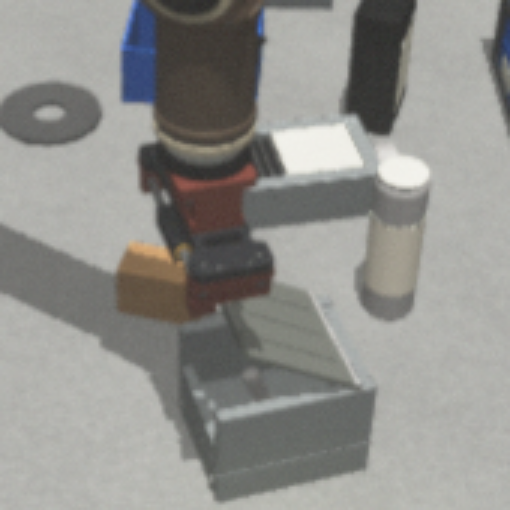

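The guard is rising (near edge from (240,350) to (355,383)), with the finger at the lip. Contact forces are moderate, so I'll continue along the arc, rising slightly faster.

Call:
{"api": "play_rows", "payload": {"gripper": [0,0,0,0,0], "delta_pos": [[-0.005,0,-0.01],[-0.01,0,-0.01],[-0.011,0,-0.008],[-0.012,0,-0.005],[-0.012,0,-0.005]], "turn": [0,0,0,0,0]}}

```text
clock: 7.05
tcp_pos: [0.4853, -0.1838, 0.2254]
tcp_rot: [0.469, -3.101, 0.0]
force: [-31.4, -1.6, 46.6]
grip_width: 0.008
gripper_force: 23.4
```

Call:
{"api": "play_rows", "payload": {"gripper": [0,0,0,0,0], "delta_pos": [[-0.012,0,-0.004],[-0.012,0,-0.003],[-0.012,0,-0.003],[-0.013,0,-0.002],[-0.013,0,-0.002]], "turn": [0,0,0,0,0]}}

```text
clock: 7.55
tcp_pos: [0.5539, -0.1632, 0.244]
tcp_rot: [-0.473, 3.09, -0.006]
force: [-0.5, -0.4, 22.4]
grip_width: 0.005
gripper_force: 12.0
```

Run:
```python
from h import *
where(SW)
S=optics.read_camera("side")
cv2.imwrite('pics/m5.png',cv2.resize(S['img'][130:300,210:380,::-1],(510,510)))
```

```text
t 7.55 tcp [ 0.5539 -0.1632  0.244 ] in box [ 0.0492 -0.0008] toolx yaw -162.6 boxyaw 17.34 F [-0.5 -0.4 22.4] z [ 0.016 -0.001 -1.   ]
```

View pics/m5.png

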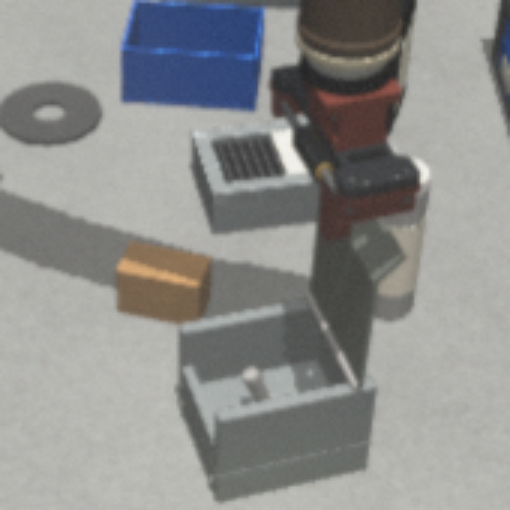

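The guard stands nearly upright, and the toggle is visible at (252,378) leaning forward. I'll drop the finger below the bend and push the guard to near its stop.

Call:
{"api": "play_rows", "payload": {"gripper": [0,0,0,0,0], "delta_pos": [[0.015,0,-0.003],[0,0,0.027],[-0.012,0,0],[-0.01,0,0],[-0.007,0,0]], "turn": [0,0,0,0,0]}}

```text
clock: 8.1
tcp_pos: [0.5624, -0.1582, 0.212]
tcp_rot: [0.475, -3.105, -0.0]
force: [-2.0, -0.4, -0.5]
grip_width: 0.006
gripper_force: 0.7
```

Call:
{"api": "play_rows", "payload": {"gripper": [0,0], "delta_pos": [[0,0,0],[0,0,0]], "turn": [0,0]}}

```text
clock: 8.3
tcp_pos: [0.5614, -0.1592, 0.212]
tcp_rot: [-0.474, 3.105, -0.0]
force: [0.2, -0.3, -0.5]
grip_width: 0.007
gripper_force: 0.0
```

```bash
python3 -c "
from h import *
where(SW)"
```

```text
t 8.3 tcp [ 0.5614 -0.1592  0.212 ] in box [0.0575 0.0008] toolx yaw -162.65 boxyaw 17.34 F [ 0.2 -0.3 -0.5] z [ 0.001 -0.    -1.   ]
```

Call:
{"api": "play_rows", "payload": {"gripper": [0,0,0,0,0], "delta_pos": [[0.03,0,0],[0.04,0,0],[0.03,0,0],[0.02,0,0],[0,0,0]], "turn": [0,0,0,0,0]}}

```text
clock: 8.8
tcp_pos: [0.4439, -0.1965, 0.2124]
tcp_rot: [-0.468, 3.106, 0.0]
force: [-0.3, 0.3, 0.3]
grip_width: 0.004
gripper_force: 0.0
```

Call:
{"api": "play_rows", "payload": {"gripper": [0,0,0,0,0], "delta_pos": [[0,0,0.03],[0,0,0.04],[0,0,0.04],[0,0,0.02],[0,0,0]], "turn": [0,0,0,0,0]}}

```text
clock: 9.3
tcp_pos: [0.4453, -0.1942, 0.0793]
tcp_rot: [0.473, -3.102, -0.003]
force: [0.0, 0.1, 0.1]
grip_width: 0.007
gripper_force: 0.0
```

```bash
python3 -c "
from h import *
where(SW)"
```

```text
t 9.3 tcp [ 0.4453 -0.1942  0.0793] in box [-0.0638  0.002 ] toolx yaw -162.65 boxyaw 17.34 F [0.  0.1 0.1] z [-0.004  0.001 -1.   ]
```

Call:
{"api": "play_rows", "payload": {"gripper": [0,0,0,0,0], "delta_pos": [[-0.01,0,0],[-0.012,0,0],[-0.012,0,0],[-0.012,0,0],[-0.008,0,0]], "turn": [0,0,0,0,0]}}

```text
clock: 9.8
tcp_pos: [0.4994, -0.1788, 0.0822]
tcp_rot: [-0.474, 3.104, -0.001]
force: [-1.5, -1.6, -0.1]
grip_width: 0.002
gripper_force: 1.0
```

Call:
{"api": "play_rows", "payload": {"gripper": [0,0,0], "delta_pos": [[-0.003,0,0],[-0.003,0,0],[0,0,0]], "turn": [0,0,0]}}

```text
clock: 10.1
tcp_pos: [0.5016, -0.178, 0.0815]
tcp_rot: [0.471, -3.103, -0.001]
force: [-6.9, -1.8, 6.3]
grip_width: 0.003
gripper_force: 4.2
```

```bash
python3 -c "
from h import *
where(SW)"
```

```text
t 10.1 tcp [ 0.5016 -0.178   0.0815] in box [-0.0052  0.0007] toolx yaw -162.74 boxyaw 17.34 F [-6.9 -1.8  6.3] z [-0.003 -0.    -1.   ]
```

Call:
{"api": "play_rows", "payload": {"gripper": [0,0,0], "delta_pos": [[-0.002,0,0],[-0.001,0,0],[0,0,0]], "turn": [0,0,0]}}

```text
clock: 10.4
tcp_pos: [0.5021, -0.1779, 0.0813]
tcp_rot: [0.468, -3.1, -0.002]
force: [-12.7, -4.7, 10.2]
grip_width: 0.006
gripper_force: 8.1
```

```bash
python3 -c "
from h import *
where(SW)"
```

```text
t 10.4 tcp [ 0.5021 -0.1779  0.0813] in box [-0.0047  0.0007] toolx yaw -162.82 boxyaw 17.34 F [-12.7  -4.7  10.2] z [-0.007  0.    -1.   ]
```

The force is climbing without motion, so the toggle is on its stop. I'll retreat and go over the guard to its back.

Call:
{"api": "play_rows", "payload": {"gripper": [0,0,0,0,0], "delta_pos": [[0.015,0,0],[0.015,0,-0.02],[0.005,0,-0.04],[0,0,-0.045],[0,0,-0.045]], "turn": [0,0,0,0,0]}}

```text
clock: 10.9
tcp_pos: [0.472, -0.1867, 0.2332]
tcp_rot: [-0.472, 3.105, 0.001]
force: [-0.0, 0.3, 0.4]
grip_width: 0.003
gripper_force: 0.0
```

Call:
{"api": "play_rows", "payload": {"gripper": [0,0,0,0,0], "delta_pos": [[0,0,-0.045],[0,0,-0.04],[0,0,0],[-0.03,0,0],[-0.04,0,0]], "turn": [0,0,0,0,0]}}

```text
clock: 11.4
tcp_pos: [0.5392, -0.1667, 0.3171]
tcp_rot: [-0.469, 3.104, 0.001]
force: [0.1, -0.7, 0.1]
grip_width: 0.003
gripper_force: 0.0
```

Call:
{"api": "play_rows", "payload": {"gripper": [0,0,0,0,0], "delta_pos": [[-0.04,0,0],[-0.04,0,0],[-0.03,0,0],[-0.02,0,0],[0,0,0]], "turn": [0,0,0,0,0]}}

```text
clock: 11.9
tcp_pos: [0.6651, -0.125, 0.3139]
tcp_rot: [0.478, -3.103, -0.002]
force: [-0.2, 0.3, -0.6]
grip_width: 0.007
gripper_force: 0.0
```

Run:
```python
from h import *
where(SW)
S=optics.read_camera("side")
cv2.imwrite('pics/m6.png',cv2.resize(S['img'][130:300,230:400,::-1],(595,595)))
for g in(1.5,1.6,1.7,1.75):
    u=proj(S,place(SW,[flap(g,.155,.025,.065),flap(g,.155,.025,-.065),flap(g,.13,0,-.065),flap(g,.13,0,.065)]));print(g,((u-[230,130])*3.5).round())
```

```text
t 11.9 tcp [ 0.6651 -0.125   0.3139] in box [0.1667 0.0025] toolx yaw -162.5 boxyaw 17.34 F [-0.2  0.3 -0.6] z [-0.002  0.001 -1.   ]
1.5 [[316. 192.]
 [382. 298.]
 [349. 332.]
 [286. 224.]]
1.6 [[335. 190.]
 [402. 296.]
 [366. 328.]
 [302. 221.]]
1.7 [[353. 191.]
 [421. 296.]
 [382. 326.]
 [317. 219.]]
1.75 [[362. 192.]
 [430. 297.]
 [390. 325.]
 [325. 219.]]
```

View pics/m6.png

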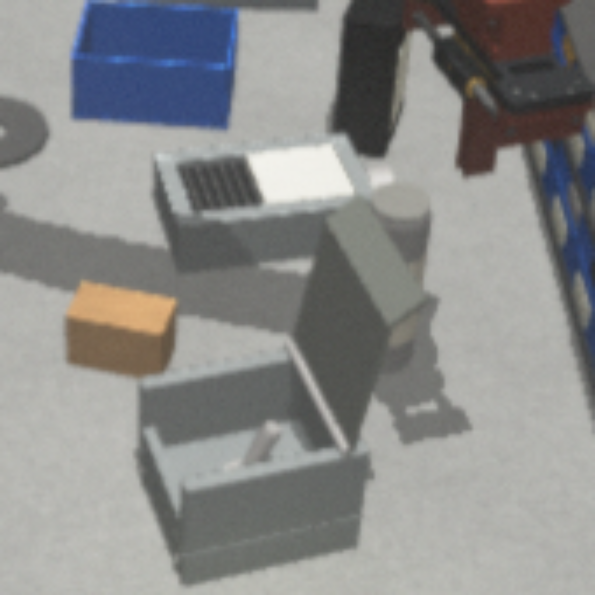

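The toggle leans back at (262,440). The guard is at about 1.72 rad, with its lip edge at (425,297). The finger is behind it, so I'll lower it and pull forward.

Call:
{"api": "play_rows", "payload": {"gripper": [0,0,0,0,0], "delta_pos": [[0,-0.002,0.03],[0,0,0.03],[0.015,0,0.019],[0.018,0,0],[0.012,0,0]], "turn": [0,0,0,0,0]}}

```text
clock: 12.45
tcp_pos: [0.6187, -0.1439, 0.2371]
tcp_rot: [0.47, -3.105, -0.0]
force: [1.2, 0.6, 1.4]
grip_width: 0.01
gripper_force: 0.8
```

Call:
{"api": "play_rows", "payload": {"gripper": [0,0,0,0,0], "delta_pos": [[0.01,0,0],[0.012,0,-0.002],[0.012,0,-0.003],[0.012,0,-0.002],[0.012,0,0]], "turn": [0,0,0,0,0]}}

```text
clock: 12.95
tcp_pos: [0.5651, -0.1601, 0.2451]
tcp_rot: [-0.473, 3.105, 0.0]
force: [0.8, 1.0, 0.3]
grip_width: 0.003
gripper_force: 0.5
```

```bash
python3 -c "
from h import *
where(SW)"
```

```text
t 12.95 tcp [ 0.5651 -0.1601  0.2451] in box [ 0.0608 -0.0011] toolx yaw -162.68 boxyaw 17.34 F [0.8 1.  0.3] z [ 0.001  0.    -1.   ]
```

Call:
{"api": "play_rows", "payload": {"gripper": [0,0,0,0,0], "delta_pos": [[0.012,0,0],[0.013,0,0.002],[0.013,0,0.003],[0.013,0,0.004],[0.013,0,0.005]], "turn": [0,0,0,0,0]}}

```text
clock: 13.45
tcp_pos: [0.5037, -0.1793, 0.2302]
tcp_rot: [0.473, -3.106, 0.0]
force: [1.1, -0.2, -1.2]
grip_width: 0.007
gripper_force: 0.7
```

Run:
```python
from h import *
where(SW)
S=optics.read_camera("side")
cv2.imwrite('pics/m7.png',cv2.resize(S['img'][130:300,230:400,::-1],(595,595)))
```

```text
t 13.45 tcp [ 0.5037 -0.1793  0.2302] in box [-0.0036 -0.0012] toolx yaw -162.69 boxyaw 17.34 F [ 1.1 -0.2 -1.2] z [-0. -0. -1.]
```

View pics/m7.png

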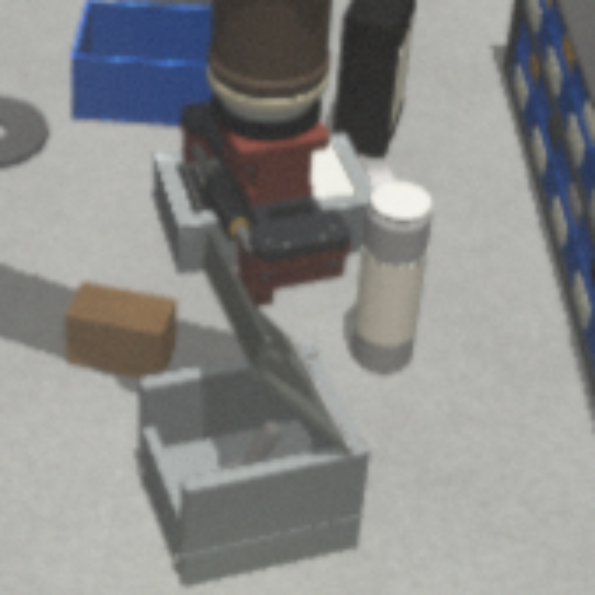

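The guard is at about 0.9 rad and follows the finger smoothly. Next I'll press down on the flap along its arc.

Call:
{"api": "play_rows", "payload": {"gripper": [0,0,0,0,0], "delta_pos": [[0.008,0,0.012],[0.008,0,0.012],[0.008,0,0.009],[0.008,0,0.009],[0.006,0,0.01]], "turn": [0,0,0,0,0]}}

```text
clock: 14.0
tcp_pos: [0.4679, -0.1906, 0.1782]
tcp_rot: [-0.472, 3.106, -0.0]
force: [0.6, 0.4, 0.2]
grip_width: 0.005
gripper_force: 0.3
```

```bash
python3 -c "
from h import *
where(SW)"
```

```text
t 14.0 tcp [ 0.4679 -0.1906  0.1782] in box [-0.0411 -0.0013] toolx yaw -162.7 boxyaw 17.34 F [0.6 0.4 0.2] z [ 0. -0. -1.]
```

Call:
{"api": "play_rows", "payload": {"gripper": [0,0,0,0,0], "delta_pos": [[0.006,0,0.011],[0.004,0,0.011],[0.003,0,0.012],[0.001,0,0.01],[0.001,0,0.007]], "turn": [0,0,0,0,0]}}

```text
clock: 14.5
tcp_pos: [0.4539, -0.1946, 0.1265]
tcp_rot: [0.473, -3.105, -0.0]
force: [-0.5, -0.5, 1.0]
grip_width: 0.004
gripper_force: 0.2
```

Call:
{"api": "play_rows", "payload": {"gripper": [0,0,0], "delta_pos": [[0,0,0.004],[0,0,0.003],[0,0,0]], "turn": [0,0,0]}}

```text
clock: 14.8
tcp_pos: [0.4544, -0.1947, 0.1206]
tcp_rot: [-0.473, 3.106, 0.0]
force: [0.5, -0.0, 0.3]
grip_width: 0.002
gripper_force: 0.0
```

```bash
python3 -c "
from h import *
where(SW)"
```

```text
t 14.8 tcp [ 0.4544 -0.1947  0.1206] in box [-0.0552 -0.0012] toolx yaw -162.68 boxyaw 17.34 F [ 0.5 -0.   0.3] z [ 0.  0. -1.]
```

Call:
{"api": "play_rows", "payload": {"gripper": [0,0,0], "delta_pos": [[0,0,0.002],[0,0,0.001],[0,0,0]], "turn": [0,0,0]}}

```text
clock: 15.1
tcp_pos: [0.4547, -0.1948, 0.1199]
tcp_rot: [-0.472, 3.104, 0.001]
force: [-8.1, 3.1, 25.6]
grip_width: 0.006
gripper_force: 13.2
```

Call:
{"api": "play_rows", "payload": {"gripper": [0,0,0,0,0], "delta_pos": [[0,0,0],[-0.001,0,-0.01],[-0.005,0,-0.03],[0,0,-0.045],[0,0,-0.045]], "turn": [0,0,0,0,0]}}

```text
clock: 15.6
tcp_pos: [0.4597, -0.1928, 0.2491]
tcp_rot: [0.473, -3.105, 0.0]
force: [0.5, -0.6, -0.3]
grip_width: 0.006
gripper_force: 0.0
```

Call:
{"api": "play_rows", "payload": {"gripper": [0,0,0,0,0], "delta_pos": [[0.03,0,-0.03],[0.04,0,0],[0.04,0,0],[0,0,0],[0,0,0]], "turn": [0,0,0,0,0]}}

```text
clock: 16.1
tcp_pos: [0.355, -0.2258, 0.2783]
tcp_rot: [-0.471, 3.104, -0.0]
force: [0.4, -0.1, 0.1]
grip_width: 0.005
gripper_force: 0.0
```

Run:
```python
from h import *
where(SW)
S=optics.read_camera("side")
cv2.imwrite('pics/m8.png',cv2.resize(S['img'][130:300,210:380,::-1],(595,595),interpolation=cv2.INTER_CUBIC))
```

```text
t 16.1 tcp [ 0.355  -0.2258  0.2783] in box [-0.1593 -0.0012] toolx yaw -162.75 boxyaw 17.34 F [ 0.4 -0.1  0.1] z [ 0.002  0.    -1.   ]
```

View pics/m8.png

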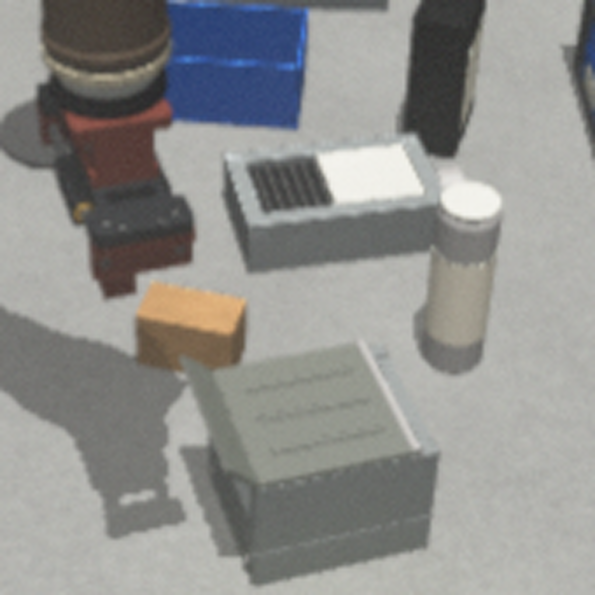

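The guard now lies flat on the cheeks (near edge from (255,483) to (437,450)). The shutter is at the back, the bystanders haven't moved and the arm is clear, so I'll hand the job in.

```bash
python3 -c "
from h import *
print(manip.finish_job())"
```

```text
the job is handed in; nothing more can be done
None
```

The job is handed in at about 16 s on the robot's clock: shutter fully open, toggle thrown to the back, guard lowered flat and shut, and nothing else visibly moved; the hand-in returned no verdict.

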